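# Set the tray divider to the mortar, with room to lift it out

## Robot

A 6-joint arm with a two-finger parallel gripper is mounted at the origin on the work surface. World frame = base frame: x ahead of the robot, y to its left, z up, the work surface at z = 0. Lengths are in m, angles in rad, forces in N, time in s.
With the tool pointing down it reaches from about 0.35 to 0.775 m from the base axis. Payload 7.3 kg.
Tool frame: the origin (TCP) lies at the centre of the arm's flange, where the gripper is bolted on; the fingertips stand 178 mm ahead of it and the grasp point (between the pads) lies 159 mm ahead of it; z points along the fingers, y is the line along which they close (so a half turn about z gives the same grasp; the last joint's range is limited). The gripper opens to 92 mm and grips with 3 to 60 N. Pads are 19 mm wide; open, the fingers measure 130 mm over their backs; the gripper's body (75 mm by 190 mm) begins 47 mm behind the grasp point.
Start: joints at [-1.303, 0.342, 1.524, -0, 1.275, -0.146], TCP at [0.211, -0.481, 0.405] pointing down, gripper open.
Joint ranges: [-2.53, 2.53], [-0.77, 2.02], [0.04, 2.7], [-1, 4.14], [0.28, 2.66], [-3.11, 3.11]. Speed limits (rad/s): [2.57, 2.57, 3.14, 3.14, 3.14, 3.14].

## Interface

Orientations are given as [roll, pitch, yaw] about the fixed x, y, z axes, in that order (R = Rz(yaw) Ry(pitch) Rx(roll)).
In Python, from cell import telemetry, vision, ticket gives the robot as it stands.
- The arm moves only by the shell command python3 -m crank 'ROWS' [FORCE]. ROWS is JSON, a list of rows, each a list of 5 numbers: the gripper command: -1 is shut, 1 is fully open, values between are in proportion, then the shift along the tool's x, y, z in mm, then the turn about the tool's z in rad. In form: [[fingers, dx, dy, dz, roll], ...]. A call has 1 to 12 rows; each row is the pose to reach, as a shift and turn from the pose commanded when the call began, along the tool's axes at that moment; what a row does not reach only later rows make up. A row lasts 1/12 s, in which the tool goes at most 41.7 mm and 7.16 degrees, less where a joint would pass 70% of its speed; a pose out of reach is approached as far as the arm can. A call with a gripper value outside its range is refused whole. The fingers move at their own pace and stop on an object; FORCE is the grip in N (left out, the last holds). Time passes only in rows, so rows that repeat a pose let the fingers close. It gives the time, the measured TCP pose, the force, the opening and the grip force at its end, in the units of the state.
- telemetry.observe(): the state, without advancing time (a new reading comes with each control period).
- vision.read_camera(name): name is "side" or "top" or "wrist"; returns (picture, depth): 400x640x3 uint8, red, green, blue; 400x640 float32, m along the optical axis (not along the pixel's ray), 0 where there is no reading.
- vision.get_calibration(name): a dict with "camera_matrix" (3x3 intrinsics, pixels), "rvec" (rotation vector, rad) and "tvec" (3), from world to camera coordinates, as OpenCV has them. Camera axes: x right, y down, z forward; pixel columns grow to the right and rows downward; lengths in m; the calibration is good to about 2 mm. A picture is of the moment at which its call begins: read the wrist's pose just before it. get_calibration takes no time and is no camera call; for the wrist camera it gives the pose at the moment of the call.
- ticket.hand_in(): hands the job in; it is judged then, once.
The state is a dict: "time": time; "qpos": joint angles; "qvel": joint speeds; "joint_efforts": joint torques, N m; "tool_pos": TCP position; "tool_rot": TCP orientation; "contact_force": force on the tool from outside, world axes, zero at the start; "torque": the same for the moment, N m; "opening": finger opening in m; "grip_force": force on a finger pad.
Only numpy, scipy, OpenCV 4.12 (cv2) and the standard library are available. Lean on these libraries where they do the work, as an engineer would, in place of code of your own. Each camera call takes 0.05 s, during which the arm holds its last target. There are 200 camera calls.

## Task

In the wooden tray a sliding divider stands between the stone mortar and the screw-top jar. Slide the divider towards the mortar until it just meets it, without shoving the mortar along, then back the divider off to leave a gap of about 20 mm so that the mortar can be lifted out freely. Leave the jar where it stands, and let go of the divider.

Things in the scene. Friction and masses are not known exactly. Their poses are not given: they have to be found in the camera images.
- tray: Shallow wooden tray, 176 x 500 mm, fixed on the counter (z = 0); inside 156 x 480 mm, floor 8 mm thick, walls 32 mm high. Origin: centre of its underside. Axes: y along its length, which is the divider's track; x across; z up.
- divider: Wooden panel across the tray, 12 mm thick, top at z 84 mm. A tab 24 mm wide (x), 12 mm thick (y) rises from its middle to z 137 mm: pinch it from above across x at about z 117, so no finger goes between panel and mortar. Origin: mid-panel, below the tab, at z 0; axes as the tray's. Slides only along y, 1.5 N friction, stays where left.
- mortar: Grey stone mortar, open thick-walled round bowl, 100 mm across from mid-height to rim, 80 at the foot, 70 tall, 1.3 kg, loose in the tray on either side of the divider. Origin: centre of its underside, at z 8 mm. Touching, its axis is 56 mm from the divider's origin along the track. A push of 10 N or more makes it slide.
- jar: Closed screw-top glass jar with metal cap, 72 mm across, 78 mm tall, 0.5 kg, loose in the tray on the side of the divider away from the mortar. Origin: centre of its underside, z up. To be left alone.

How it is judged:
By the outcome, as a careful person would: the job done as asked, in the order asked, and still so for the second after the job is handed in, with the robot touching nothing.
It also fails if it takes over 32 s, if anything falls off the work surface, if the arm or the gripper's body presses on something with over 40 N, if the wrist force passes 120 N, or if a joint passes its speed limit or range.

## Working session

There is one attempt and no reset: what is moved stays moved. The work goes in short steps, Python scripts to look and compute and a shell command to move; the robot and the scene stay as the last step left them, time stands still between calls to the robot, and variables do not carry over. Pictures are saved under pics/ and viewed, at most 10 in all, crops included, and the job is handed in when it is done.

```bash
mkdir -p pics; cat > h.py <<'E'
import numpy as np,cv2
from cell import telemetry,vision,ticket
def cam(n):
    c=vision.get_calibration(n);R=cv2.Rodrigues(np.array(c["rvec"],float))[0]
    return np.array(c["camera_matrix"]),R,np.array(c["tvec"],float).ravel()
def world(n,d,c=None):
    K,R,t=c or cam(n);v,u=np.mgrid[0:d.shape[0],0:d.shape[1]]
    P=np.stack([(u-K[0,2])/K[0,0]*d,(v-K[1,2])/K[1,1]*d,d],-1)
    return (P-t)@R
E
python3 - <<'E'
from h import *
p,d=vision.read_camera("top");np.save("top.npy",d);cv2.imwrite("pics/top.png",p[:,:,::-1])
print(telemetry.observe())
E
```

```text
{'time': 0.05, 'qpos': array([-1.30298742e+00,  3.42712768e-01,  1.52497491e+00,  7.06117999e-06,
        1.27536318e+00, -1.45981817e-01]), 'qvel': array([-0.00076125,  0.00094172, -0.00013321,  0.0008537 ,  0.00059252,
       -0.00087219]), 'joint_efforts': array([ 2.86170594e-03, -4.32417977e+01, -2.44994670e+01,  7.21904542e-02,
        5.22865530e-02, -4.42052999e-05]), 'tool_pos': array([ 0.21109154, -0.48056177,  0.40406462]), 'tool_rot': array([-3.14015093e+00, -2.18797562e-04,  4.13788510e-01]), 'contact_force': array([0.70475411, 0.5897412 , 0.04475012]), 'torque': array([-0.00733768, -0.02162935,  0.04080746]), 'grip_force': 0.0, 'opening': 0.09193033319859763}
```

View pics/top.png

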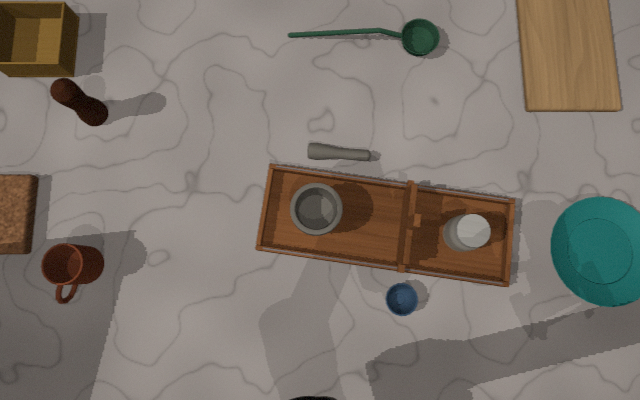

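The top view shows the mortar at (316,209), the divider as a line from (411,183) to (402,270) with its tab near (416,221), and the jar at (470,231). The robot is at the bottom edge of the picture.

```bash
python3 - <<'E'
from h import *
d=np.load("top.npy");W=world("top",d);z=W[...,2]
sub=np.zeros_like(z,bool);sub[150:300,245:525]=1
v,u=np.mgrid[0:400,0:640]
def rep(n,m):
    P=W[m];print(n,m.sum(),P.mean(0).round(4),P.min(0).round(4),P.max(0).round(4))
rep("tab",sub&(z>.125)&(z<.15)&(u>390)&(u<440))
pan=sub&(z>.078)&(z<.09)&(u>390)&(u<430);rep("panel",pan)
rim=sub&(z>.070)&(z<.085)&(u<360);rep("rim",rim)
(c,r)=cv2.minEnclosingCircle(W[rim][:,:2].astype(np.float32));print(c,r)
j=sub&(z>.07)&(u>440);rep("jar",j);print(cv2.minEnclosingCircle(W[j][:,:2].astype(np.float32)))
t=sub&(z>.027)&(z<.038);r=cv2.minAreaRect(W[t][:,:2].astype(np.float32));print("tray",r)
r=cv2.minAreaRect(W[pan][:,:2].astype(np.float32));print("panel",r)
E
```

```text
tab 116 [ 0.5211 -0.1449  0.1358] [ 0.5092 -0.1526  0.1251] [ 0.5334 -0.1386  0.14  ]
panel 481 [ 0.5197 -0.1448  0.0838] [ 0.4461 -0.1627  0.078 ] [ 0.5961 -0.1294  0.09  ]
rim 816 [0.5509 0.0293 0.078 ] [ 0.5019 -0.019   0.07  ] [0.5993 0.0772 0.0818]
(0.5511029362678528, 0.029197705909609795) 0.049901366233825684
jar 1014 [ 0.5035 -0.2455  0.1244] [ 0.4295 -0.2933  0.0705] [0.5382 0.0399 0.8877]
((0.47161445021629333, -0.12667743861675262), 0.17192600667476654)
tray ((0.5223381519317627, -0.10876983404159546), (0.5204472541809082, 0.27065062522888184), 71.05628204345703)
panel ((0.5216720104217529, -0.1458810716867447), (0.012584196403622627, 0.15179136395454407), 81.46269226074219)
```

```bash
python3 -m crank '[[1,419,-182,40,-1.01],[1,419,-182,40,-1.01],[1,419,-182,40,-1.01],[1,419,-182,40,-1.01],[1,419,-182,40,-1.01],[1,419,-182,40,-1.01],[1,419,-182,40,-1.01],[1,419,-182,40,-1.01],[1,419,-182,40,-1.01],[1,419,-182,40,-1.01],[1,419,-182,40,-1.01],[1,419,-182,40,-1.01]]' 20; python3 -m crank '[[1,0,0,0,0],[1,0,0,0,0],[1,0,0,0,0]]'
python3 - <<'E'
from h import *
s=telemetry.observe();c=cam("wrist");p,d=vision.read_camera("wrist");cv2.imwrite("pics/w1.png",p[:,:,::-1])
print(s["time"],s["tool_pos"],s["tool_rot"],s["contact_force"],s["qpos"])
W=world("wrist",d,c);z=W[...,2]
near=np.hypot(W[...,0]-.521,W[...,1]+.145)<.1
for n,a,b in(("tab",.128,.142),("panel",.08,.088)):
    m=near&(z>a)&(z<b)
    if m.sum()>9:print(n,m.sum(),W[m].mean(0).round(4),cv2.minAreaRect(W[m][:,:2].astype(np.float32)))
m=(z>.074)&(z<.082)&(W[...,1]>-.06)&(d>0)
if m.sum()>9:print("mortar",m.sum(),cv2.minEnclosingCircle(W[m][:,:2].astype(np.float32)))
E
```

```text
time: 1.05
tool_pos: [0.5247, -0.1404, 0.3634]
tool_rot: [-3.142, -0.003, 1.429]
contact_force: [-0.7, 0.8, -0.1]
opening: 0.0916
grip_force: 0.0
time: 1.3
tool_pos: [0.5209, -0.1464, 0.3646]
tool_rot: [-3.141, 0.0, 1.423]
contact_force: [0.7, 0.3, -0.1]
opening: 0.0912
grip_force: 0.0
1.3 [ 0.52094497 -0.14644842  0.36458661] [-3.14089922e+00  2.98045334e-04  1.42259853e+00] [ 0.72816799  0.29747524 -0.12932743] [-4.15581703e-01  4.06409494e-01  1.54205040e+00 -5.06229633e-04
  1.19372285e+00 -2.67197270e-01]
tab 511 [ 0.5221 -0.1448  0.136 ] ((0.5221065878868103, -0.1456783264875412), (0.012222765944898129, 0.023932868614792824), 81.59077453613281)
panel 1730 [ 0.522  -0.1452  0.0836] ((0.5216343998908997, -0.14583982527256012), (0.013008011505007744, 0.15184742212295532), 81.64505767822266)
mortar 1934 ((0.5501486659049988, 0.018729105591773987), 0.04845093935728073)
```

View pics/w1.png

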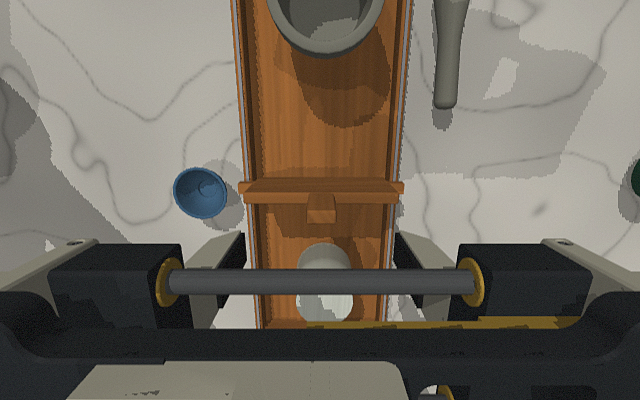

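The wrist view shows the tab at (322,208), the panel along row 190, and the mortar at the top edge around (325,10). The tool's x axis lies along the track towards the mortar. I'll go down and pinch the tab.

```bash
python3 -m crank '[[0.2,1,1,35,0],[0.2,1,1,65,0],[0.2,1,1,82,0],[0.2,1,1,88,0],[0.2,1,1,88,0],[0.2,1,1,88,0],[-1,1,1,88,0],[-1,1,1,88,0],[-1,1,1,88,0],[-1,1,1,88,0],[-1,1,1,88,0],[-1,1,1,88,0]]' 25; python3 -m crank '[[-1,0,0,0,0],[-1,0,0,0,0],[-1,0,0,0,0],[-1,0,0,0,0]]'
```

```text
time: 2.35
tool_pos: [0.5224, -0.1446, 0.2771]
tool_rot: [-3.141, 0.0, 1.424]
contact_force: [-3.5, 0.3, 4.1]
opening: 0.0237
grip_force: 25.0
time: 2.68
tool_pos: [0.5224, -0.1446, 0.2771]
tool_rot: [-3.141, 0.0, 1.424]
contact_force: [-3.2, 0.5, 6.3]
opening: 0.0238
grip_force: 25.0
```

```bash
python3 -m crank '[[-1,5,0,0,0],[-1,15,0,0,0],[-1,28,0,0,0],[-1,42,0,0,0],[-1,56,0,0,0],[-1,70,0,0,0],[-1,82,0,0,0],[-1,91,0,0,0],[-1,98,0,0,0],[-1,102,0,0,0],[-1,104,0,0,0],[-1,104,0,0,0]]'
python3 - <<'E'
from h import *
for n in("top","wrist"):
    s=telemetry.observe();c=cam(n);p,d=vision.read_camera(n);cv2.imwrite(f"pics/{n}2.png",p[:,:,::-1])
    W=world(n,d,c);z=W[...,2];np.save(n+"2.npy",W)
    a=np.radians(81.6);o=s["tool_pos"][:2]
    Q=W[...,:2]-o;al=Q@[np.cos(a),np.sin(a)];ac=Q@[np.sin(a),-np.cos(a)]
    P=(abs(al)<.012)&(abs(ac)<.085)&(z>.08)&(z<.088)
    M=(al>.012)&(al<.15)&(abs(ac)<.08)&(z>.07)&(z<.082)
    print(n,P.sum(),al[P].min(),al[P].max(),np.median(al[P]),"mortar",M.sum(),np.percentile(al[M],[0,.5,1,99,100]),ac[M].min(),ac[M].max())
    print(cv2.minEnclosingCircle(W[M][:,:2].astype(np.float32)))
print(s["tool_pos"],s["contact_force"],s["time"])
E
```

```text
time: 3.68
tool_pos: [0.5378, -0.0412, 0.2771]
tool_rot: [-3.141, -0.0, 1.424]
contact_force: [-2.9, 2.3, 5.5]
opening: 0.024
grip_force: 25.0Traceback (most recent call last):
  File "<stdin>", line 9, in <module>
    return umr_minimum(a, axis, None, out, keepdims, initial, where)
ValueError: zero-size array to reduction operation minimum which has no identity
```

```bash
python3 - <<'E'
from h import *
n="wrist"
s=telemetry.observe();c=cam(n);p,d=vision.read_camera(n);cv2.imwrite(f"pics/{n}2.png",p[:,:,::-1])
W=world(n,d,c);z=W[...,2]
a=np.radians(81.6);o=s["tool_pos"][:2]
Q=W[...,:2]-o;al=Q@[np.cos(a),np.sin(a)];ac=Q@[np.sin(a),-np.cos(a)]
P=(abs(al)<.012)&(abs(ac)<.085)&(z>.08)&(z<.088)
M=(al>.012)&(al<.15)&(abs(ac)<.08)&(z>.072)&(z<.082)
for X in(P,M):
    print(X.sum())
    if X.sum()>5:print(al[X].min(),al[X].max(),np.median(al[X]),ac[X].min(),ac[X].max(),cv2.minEnclosingCircle(W[X][:,:2].astype(np.float32)))
print(s["tool_pos"],s["contact_force"],s["time"])
E
```

```text
2409
-0.005447353917293807 0.005154053868598591 0.0018873421678544003 -0.07588832191193329 0.07567019328176972 ((0.5377539992332458, -0.040710315108299255), 0.07591212540864944)
8042
0.02235091157197367 0.12125903912786092 0.08067755916637565 -0.04584862138185459 0.053042710345069605 ((0.5517786145210266, 0.0293168555945158), 0.049891699105501175)
[ 0.53777807 -0.04129392  0.2770926 ] [-3.16287831  1.5409205   5.05419771] 3.7333
```

View pics/wrist2.png

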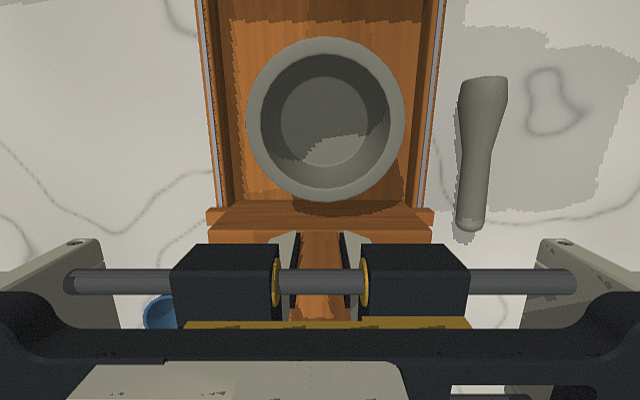

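The wrist view shows the mortar rim (centre about (325,120), near edge at row 200) still clear of the panel, whose top edge runs along row 210–230. The gap is about 16 mm, so I'll creep in.

```bash
python3 -m crank '[[-1,3,0,0,0],[-1,6,0,0,0],[-1,9,0,0,0],[-1,11,0,0,0],[-1,12,0,0,0],[-1,12,0,0,0],[-1,12,0,0,0]]'; python3 -m crank '[[-1,0.5,0,0,0],[-1,1,0,0,0],[-1,1,0,0,0]]';python3 -m crank '[[-1,0.5,0,0,0],[-1,1,0,0,0],[-1,1,0,0,0]]'
```

```text
time: 4.37
tool_pos: [0.5395, -0.0298, 0.2771]
tool_rot: [-3.141, -0.0, 1.424]
contact_force: [-2.6, 1.2, 5.4]
opening: 0.024
grip_force: 25.0
time: 4.62
tool_pos: [0.5396, -0.029, 0.2771]
tool_rot: [-3.141, 0.0, 1.424]
contact_force: [-3.7, -1.2, 5.9]
opening: 0.0239
grip_force: 25.0
time: 4.87
tool_pos: [0.5398, -0.028, 0.2771]
tool_rot: [-3.141, 0.0, 1.424]
contact_force: [-2.6, -0.3, 5.8]
opening: 0.0241
grip_force: 25.0
```

```bash
python3 -m crank '[[-1,0.3,0,0,0],[-1,0.6,0,0,0],[-1,0.6,0,0,0]]'; python3 -m crank '[[-1,0.2,0,0,0],[-1,0.4,0,0,0],[-1,0.4,0,0,0]]'
```

```text
time: 5.12
tool_pos: [0.5399, -0.0275, 0.2771]
tool_rot: [-3.141, 0.0, 1.424]
contact_force: [-3.6, -0.9, 6.3]
opening: 0.0238
grip_force: 25.0
time: 5.37
tool_pos: [0.5399, -0.0271, 0.2771]
tool_rot: [-3.141, 0.0, 1.424]
contact_force: [-3.3, -0.1, 6.1]
opening: 0.0237
grip_force: 25.0
```

```bash
python3 -m crank '[[-1,0.2,0,0,0],[-1,0.4,0,0,0],[-1,0.4,0,0,0]]'
```

```text
time: 5.62
tool_pos: [0.54, -0.0267, 0.2771]
tool_rot: [-3.141, 0.0, 1.424]
contact_force: [-4.2, -0.4, 5.1]
opening: 0.0241
grip_force: 25.0
```

```bash
python3 -m crank '[[-1,0.2,0,0,0],[-1,0.4,0,0,0],[-1,0.4,0,0,0]]'
```

```text
time: 5.87
tool_pos: [0.54, -0.0263, 0.2771]
tool_rot: [-3.141, 0.0, 1.424]
contact_force: [-4.2, -0.6, 6.7]
opening: 0.0241
grip_force: 25.0
```

```bash
python3 -m crank '[[-1,0.2,0,0,0],[-1,0.4,0,0,0],[-1,0.4,0,0,0]]'
```

```text
time: 6.12
tool_pos: [0.5401, -0.0259, 0.2771]
tool_rot: [-3.141, 0.0, 1.424]
contact_force: [-4.3, -0.5, 5.2]
opening: 0.0241
grip_force: 25.0
```

```bash
python3 -m crank '[[-1,0.2,0,0,0],[-1,0.4,0,0,0],[-1,0.4,0,0,0]]'
```

```text
time: 6.37
tool_pos: [0.5402, -0.0255, 0.2771]
tool_rot: [-3.141, 0.0, 1.424]
contact_force: [-3.9, -1.3, 5.7]
opening: 0.0237
grip_force: 25.0
```

```bash
python3 -m crank '[[-1,0.2,0,0,0],[-1,0.4,0,0,0],[-1,0.4,0,0,0]]'
```

```text
time: 6.62
tool_pos: [0.5402, -0.0251, 0.2771]
tool_rot: [-3.141, 0.0, 1.424]
contact_force: [-3.5, -1.1, 6.4]
opening: 0.0238
grip_force: 25.0
```

```bash
python3 -m crank '[[-1,0.2,0,0,0],[-1,0.4,0,0,0],[-1,0.4,0,0,0]]'
cat > m.py <<'E'
from h import *
import sys
n="wrist"
s=telemetry.observe();c=cam(n);p,d=vision.read_camera(n);cv2.imwrite(f"pics/{sys.argv[1]}.png",p[:,:,::-1])
W=world(n,d,c);z=W[...,2]
a=np.radians(81.6);o=s["tool_pos"][:2]
Q=W[...,:2]-o;al=Q@[np.cos(a),np.sin(a)];ac=Q@[np.sin(a),-np.cos(a)]
P=(abs(al)<.012)&(abs(ac)<.085)&(z>.0825)&(z<.088)
M=(al>-.01)&(al<.15)&(abs(ac)<.08)&(z>.074)&(z<.0815)
for X in(P,M):
    print(X.sum(),al[X].min(),al[X].max(),cv2.minEnclosingCircle(W[X][:,:2].astype(np.float32)))
M2=M&(al>.06)
A=np.c_[W[M2][:,:2]];print("far/side extents",al[M2].max(),ac[M2].min(),ac[M2].max(),"abs far",al[M2].max()+o@[np.cos(a),np.sin(a)])
print(s["tool_pos"],s["contact_force"],s["time"])
E
python3 m.py w3; cd pics; python3 -c "
import cv2;i=cv2.imread('w3.png')[150:260,180:460];cv2.imwrite('w3c.png',cv2.resize(i,None,fx=2.8,fy=2.8))"
```

```text
time: 6.87
tool_pos: [0.5403, -0.0247, 0.2771]
tool_rot: [-3.141, 0.0, 1.424]
contact_force: [-3.2, -0.9, 4.8]
opening: 0.0242
grip_force: 25.0
1991 -0.005367047583303132 0.005004077677437982 ((0.540145218372345, -0.025541309267282486), 0.07552304863929749)
8096 0.003427623941733858 0.1046726076895398 ((0.5440837740898132, 0.0017190822400152683), 0.07841291278600693)
far/side extents 0.1046726076895398 -0.04507714556720894 0.052212832117347015 abs far 0.1591616219280672
[ 0.54027959 -0.02470165  0.27707656] [-3.18026243 -0.86025078  4.76158831] 6.8667
```

View pics/w3c.png

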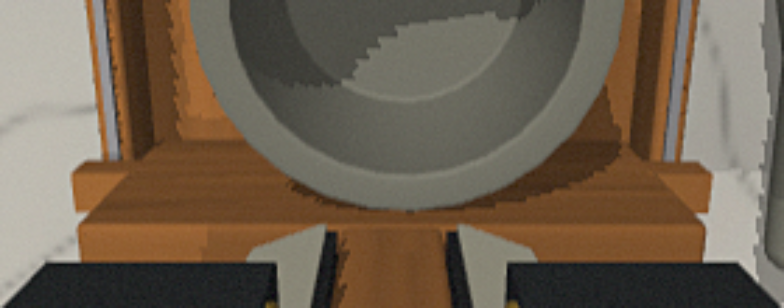

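The crop shows the mortar rim's near edge at about (405,210), overlapping the panel's top strip by perspective. By the numbers the gap is about 0 mm and the mortar has not moved. I'll carry on in small steps.

```bash
python3 -m crank '[[-1,0.2,0,0,0],[-1,0.4,0,0,0],[-1,0.4,0,0,0]]'
```

```text
time: 7.17
tool_pos: [0.5403, -0.0245, 0.2771]
tool_rot: [-3.141, 0.001, 1.424]
contact_force: [-4.9, -3.0, 6.6]
opening: 0.0236
grip_force: 25.0
```

```bash
python3 -m crank '[[-1,0.2,0,0,0],[-1,0.4,0,0,0],[-1,0.4,0,0,0]]'
```

```text
time: 7.42
tool_pos: [0.5403, -0.0244, 0.2771]
tool_rot: [-3.141, 0.001, 1.424]
contact_force: [-4.0, -4.1, 5.5]
opening: 0.0238
grip_force: 25.0
```

The advance has stalled (0.1 mm moved for 0.4 mm commanded) and the force has risen about 3 N, so the divider has met the mortar below its sliding force. I'll back off 20 mm.

```bash
python3 -m crank '[[-1,-2,0,0,0],[-1,-6,0,0,0],[-1,-11,0,0,0],[-1,-16,0,0,0],[-1,-19,0,0,0],[-1,-20.5,0,0,0],[-1,-20.5,0,0,0],[-1,-20.5,0,0,0],[-1,-20.5,0,0,0]]'; python3 m.py w4
```

```text
time: 8.17
tool_pos: [0.5374, -0.0442, 0.2771]
tool_rot: [-3.141, 0.0, 1.424]
contact_force: [-3.8, -0.4, 5.9]
opening: 0.0242
grip_force: 25.0
2010 -0.005409072625458485 0.0049544660603571405 ((0.5369848012924194, -0.045367281883955), 0.07569625228643417)
8835 -0.005210945370343739 0.12406223146455521 ((0.5430009365081787, -0.003517488483339548), 0.08361860364675522)
far/side extents 0.12406223146455521 -0.046453882866301296 0.05313213004171169 abs far 0.15887419736273903
[ 0.53735611 -0.04416038  0.2770767 ] [-3.83259406 -0.44575278  5.91234424] 8.1667
```

```bash
python3 -m crank '[[0,0,0,0,0],[0,0,0,0,0],[0,0,0,0,0],[0,0,0,0,0],[0,0,0,-10,0],[0,0,0,-30,0],[0,0,0,-60,0],[0,0,0,-95,0],[0,0,0,-125,0],[0,0,0,-140,0],[0,0,0,-140,0],[0,0,0,-140,0]]'; python3 -m crank '[[0,-40,0,0,0],[0,-80,0,0,0],[0,-110,0,0,0],[0,-120,0,0,0],[0,-120,0,0,0],[0,-120,0,0,0]]'
python3 - <<'E'
from h import *
n="wrist";c=cam(n);p,d=vision.read_camera(n);cv2.imwrite("pics/w5.png",p[:,:,::-1])
W=world(n,d,c);z=W[...,2];a=np.radians(81.6)
Q=W[...,:2]-np.array([.5374,-.0442]);al=Q@[np.cos(a),np.sin(a)];ac=Q@[np.sin(a),-np.cos(a)]
P=(abs(al)<.02)&(abs(ac)<.085)&(z>.080)&(z<.088)
M=(al>.013)&(al<.15)&(abs(ac)<.07)&(z>.074)&(z<.0815)
for X in(P,M):print(X.sum(),al[X].min(),al[X].max(),cv2.minEnclosingCircle(W[X][:,:2].astype(np.float32)))
print(telemetry.observe()["contact_force"])
E
```

```text
time: 9.22
tool_pos: [0.5375, -0.0441, 0.4179]
tool_rot: [3.139, 0.0, 1.424]
contact_force: [-0.2, -0.0, 0.5]
opening: 0.0459
grip_force: 0.0
time: 9.72
tool_pos: [0.5199, -0.1626, 0.4157]
tool_rot: [-3.14, -0.001, 1.423]
contact_force: [0.2, 0.8, -0.3]
opening: 0.0461
grip_force: 0.0
1590 -0.007597698862090881 0.004417308867847645 ((0.5368855595588684, -0.04566839337348938), 0.07576556503772736)
1420 0.024927123365551165 0.0662397310634835 ((0.5505415201187134, 0.01906333491206169), 0.04878038167953491)
[-0.00316665  0.33396538 -0.01562948]
```

View pics/w5.png

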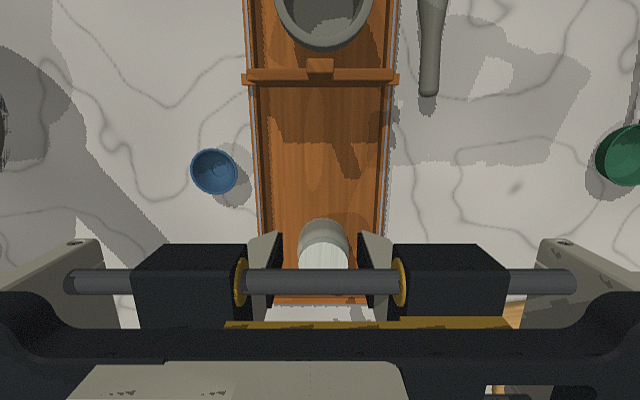

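The divider (row 75) stands about 20 mm clear of the mortar (near edge at row 48). The jar is at (322,245), and the gripper is clear of everything.

```bash
python3 -c "
from cell import ticket;print(ticket.hand_in())"
```

```text
the job is handed in; nothing more can be done
None
```

The job is handed in: the divider met the mortar at a few newtons without shoving it, was backed off 20 mm and let go, and the jar was not touched.

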